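# Set out a wheel-axle kit around its cradle

## Task

Set the small-bike axle kit out on the black mat, ready for fitting: lay the axle in the two open slots of the blue cradle, fully home at both ends, with its hexagon head at the end nearer the wooden block; put the ball bearing flat in the middle of the wooden block with the domed cap centred on top of the bearing; and stand the long sleeve upright midway between the cradle and the block. Leave the dark socket where it stands, and let go of everything at the end.

Things in the scene. Friction and masses are not known exactly. Their poses are not given: they have to be found in the camera images.
- axle_center (a point): Loose steel axle, 150 mm long, 0.3 kg: shaft 15 mm in diameter, a bright hexagon head (26 mm across flats, 12 mm thick) at one end, a dark round collar (26 mm diameter, 12 mm thick) at the other. It lies level on the bench on head and collar, its centre line 13 mm up. This point is the middle of the shaft; x runs along it towards the hexagon head.
- axle_head (a point): Centre of the axle's hexagon head, on the shaft's centre line, 69 mm from the axle's middle.
- sleeve_center (a point): Loose aluminium spacer sleeve, a plain tube 30 mm outer and 20 mm inner diameter, 60 mm tall, 90 g, standing upright on the bench. This point is its centre, half-way up (30 mm above its foot); z is its axis.
- bearing_center (a point): Loose ball bearing lying flat on the bench: steel ring with a black seal, 52 mm outer diameter, 25 mm bore, 15 mm high, 130 g. This point is its centre, 7.5 mm above its underside; z is its axis.
- cap_center (a point): Loose domed aluminium hub cap, flat underside, 40 mm diameter, 22 mm high (straight side for the lower 16 mm, then a bevel), 60 g, standing flat on the bench. This point is its centre, 11 mm above its underside; z is its axis.
- cradle: Blue steel cradle fixed on the mat. Origin: centre of its underside. Base 60 (x) by 140 (y) by 10 mm; uprights at y = -50 and +50 mm, 10 mm thick, 44 mm wide along x, each with an upward-open slot 18 mm wide; flared ears reach 67 mm up. A seated shaft lies along y, its centre line 37.5 mm above the origin, head and collar outside the uprights, 8 mm play each. Same both ways round.
- block: Pale wooden block fixed on the mat, 80 by 80 by 30 mm high. Origin: centre of its underside (on the mat, 4 mm above the bench); its top is 30 mm above the origin.
- mat: Black rubber bench mat fixed on the bench, 120 (x) by 500 (y) by 4 mm thick. Origin: centre of its underside, at bench height. The cradle and the block stand on it 155 mm either side of its centre along its y axis (which of them is on which side changes), so its centre is the point midway between them.
- socket_center (a point): Bystander, not to be moved: dark steel wrench socket 32 mm in diameter and 38 mm tall standing among the kit parts. This point is its centre, 19 mm above the bench.
Things that resemble listed ones, but are neither listed nor needed, are in the scene too. Leave any green or turquoise look-alike of the part that bears sleeve_center alone.

How it is judged:
By the outcome, as a careful person would: the job done as asked, in the order asked, and still so for the second after the job is handed in, with the robot touching nothing.
It also fails if it takes over 106 s, if anything falls off the work surface, if the arm or the gripper's body presses on something with over 40 N, if the wrist force passes 120 N, or if a joint passes its speed limit or range.

## Robot

A 6-joint arm with a two-finger parallel gripper is mounted at the origin on the work surface. World frame = base frame: x ahead of the robot, y to its left, z up, the work surface at z = 0. Lengths are in m, angles in rad, forces in N, time in s.
With the tool pointing down it reaches from about 0.225 to 0.875 m from the base axis. Payload 3.4 kg.
Tool frame: the origin (TCP) lies midway between the tips of the shut fingers; the grasp point (between the pads) lies 19 mm behind it (manip.grasp_offset is the distance from the TCP to the grasp point, in m); x points along the fingers, y is the direction in which the jaws open and shut, and the axes are right-handed (so a half turn about x gives the same grasp; the last joint's range is limited). The gripper opens to 85 mm and grips with 20 to 120 N. Pads are 22 mm wide; open, the fingers measure 114 mm over their backs; the gripper's body (76 mm by 85 mm) begins 54 mm behind the grasp point. The pads swing forward as they close: fully open they stand 13 mm farther back than shut.
Start: joints at [0.986, 0.276, 1.505, -0, 1.361, -0.121], TCP at [0.257, 0.514, 0.231] pointing down, gripper open.
Joint ranges: [-2.89, 2.89], [-0.75, 2.08], [0.22, 2.7], [-1.18, 4.32], [0.11, 2.71], [-2.7, 2.7]. Speed limits (rad/s): [2.57, 2.57, 3.14, 3.14, 3.14, 3.14].

## Interface

Orientations are given as a unit quaternion [w, x, y, z].
In Python, from rig import manip gives the robot as it stands.
- The arm moves only by the shell command python3 -m creep 'ROWS' [OPENING] [FORCE]. ROWS is a JSON object of lists of equal length, an entry for each row: "delta_pos": the shift along the tool's x, y, z in cm, a list of three; "dr": the turn, a rotation vector about the tool's x, y, z in rad, a list of three. In form: {"delta_pos": [[dx, dy, dz], ...], "dr": [[rx, ry, rz], ...]}. A call has 1 to 10 rows; each row is the pose to reach, as a shift and turn from the pose commanded when the call began, along the tool's axes at that moment; what a row does not reach only later rows make up. A row lasts 1/10 s, in which the tool goes at most 50 mm and 8.59 degrees, less where a joint would pass 70% of its speed; a pose out of reach is approached as far as the arm can. A call with a gripper value outside its range is refused whole. OPENING is the opening, from -1 (shut) to 1 (fully open), set as the call begins (- or left out, the last holds). The fingers move at their own pace and stop on an object; FORCE is the grip in N (left out, the last holds). Time passes only in rows, so rows that repeat a pose let the fingers close. It gives the time, the measured TCP pose, the force and the opening at its end, in the units of the state.
- manip.get_state(): the state, without advancing time (a new reading comes with each control period).
- manip.get_image(name): name is "scene" or "top" or "wrist"; returns a dict with "pixels" (384x512x3 uint8, blue, green, red), "depth" (384x512 float32, m along the optical axis (not along the pixel's ray), 0 where there is no reading), "intrinsics" (3x3 intrinsics, pixels), "k1" (the pictures are not rectified: a ray, as slopes to the right and down, at radius r is drawn at 1 + k1 r^2 times it, then the intrinsics apply), "rvec" (rotation vector, rad) and "tvec" (3), from world to camera coordinates, as OpenCV has them. Camera axes: x right, y down, z forward; pixel columns grow to the right and rows downward; lengths in m; the calibration is good to about 2 mm. A picture is of the moment at which its call begins.
- manip.sign_off(): hands the job in, once; it reports no verdict.
The state is a dict: "clock": time; "qpos": joint angles; "qd": joint speeds; "effort": joint torques, N m; "position": TCP position; "ee_rot": TCP orientation; "contact_force": force on the tool from outside, world axes, zero at the start; "moment": the same for the moment, N m; "width": finger opening in m.
Only numpy, scipy, OpenCV 4.12 (cv2) and the standard library are available. Lean on these libraries where they do the work, as an engineer would, in place of code of your own. Each camera call takes 0.05 s, during which the arm holds its last target. There are 200 camera calls.

## Working session

There is one attempt and no reset: what is moved stays moved. The work goes in short steps, Python scripts to look and compute and a shell command to move; the robot and the scene stay as the last step left them, time stands still between calls to the robot, and variables do not carry over. Pictures are saved under pics/ and viewed, about 12 in all and at most 16, crops included, and the job is handed in when it is done.

```bash
ls; mkdir -p pics; cat > h.py <<'E'
import numpy as np, cv2
from scipy.spatial.transform import Rotation as R
from rig import manip
def cam(n,save=None):
    d=manip.get_image(n)
    if save: cv2.imwrite('pics/'+save,d['pixels'])
    return d
def rays(d,uv):
    uv=np.asarray(uv,float).reshape(-1,1,2)
    K=np.array(d['intrinsics'],float)
    # drawn = slope*(1+k1 r^2)
    n=cv2.undistortPoints(uv,K,np.array([d['k1'],0,0,0,0.])).reshape(-1,2)
    Rm=cv2.Rodrigues(np.array(d['rvec'],float))[0]; t=np.array(d['tvec'],float).ravel()
    return -Rm.T@t, np.c_[n,np.ones(len(n))]@Rm
def plane(d,uv,z):
    o,r=rays(d,uv); return o+r*((z-o[2])/r[:,2])[:,None]
def cloud(d):
    h,w=d['depth'].shape; v,u=np.mgrid[:h,:w]
    o,r=rays(d,np.c_[u.ravel(),v.ravel()])
    return (o+r*d['depth'].reshape(-1,1)).reshape(h,w,3)
def proj(d,P):
    return cv2.projectPoints(np.asarray(P,float).reshape(-1,3),np.array(d['rvec'],float),np.array(d['tvec'],float),np.array(d['intrinsics'],float),np.array([d['k1'],0,0,0,0.]))[0].reshape(-1,2)
def tool():
    s=manip.get_state(); q=s['ee_rot']
    return np.array(s['position']),R.from_quat([q[1],q[2],q[3],q[0]]),s
def delta(target,yaw=None,up=None):
    """shift in tool axes cm to reach world TCP target; yaw: world angle of jaw axis (deg), tool down"""
    p,r,s=tool(); print('dpos cm',np.round(r.inv().apply(np.array(target)-p)*100,2))
    if yaw is not None:
        for k in (0,180):
            a=np.radians(yaw+k); x=np.array([0,0,-1.]);y=np.array([np.cos(a),np.sin(a),0]);z=np.cross(x,y)
            g=R.from_matrix(np.c_[x,y,z]); print('dr',k,np.round((r.inv()*g).as_rotvec(),3))
E
python3 - <<'E'
from h import *
a=cam('scene','s0.png');b=cam('top','t0.png')
p,r,s=tool(); print(p,r.as_matrix().round(3),s['width'],s['clock'])
cv2.imwrite('pics/t0b.png',cv2.resize(b['pixels'],(800,600),interpolation=cv2.INTER_CUBIC))
E
```

```text
pics
[0.25698713 0.51385174 0.23053877] [[-0.001  0.447  0.894]
 [-0.001  0.894 -0.447]
 [-1.    -0.002 -0.   ]] 0.08583413776115109 0.1
```

View pics/t0b.png

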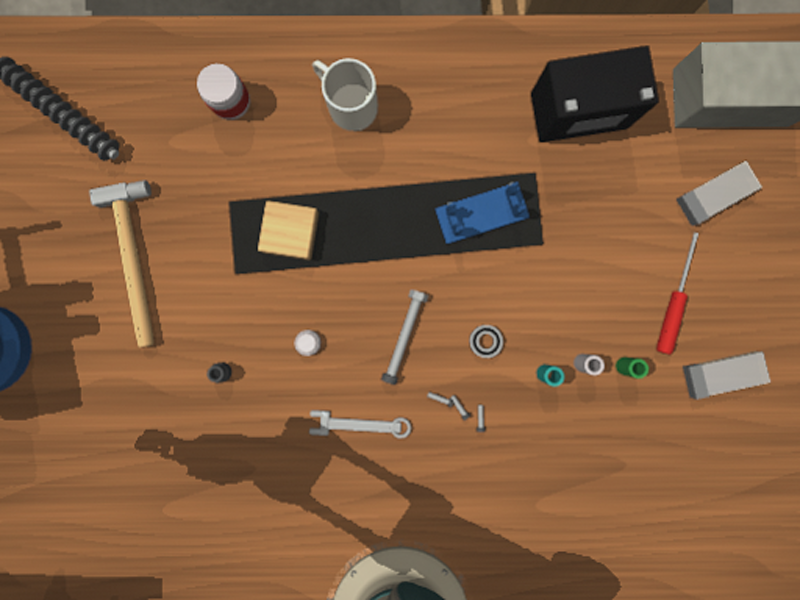

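View pics/s0.png

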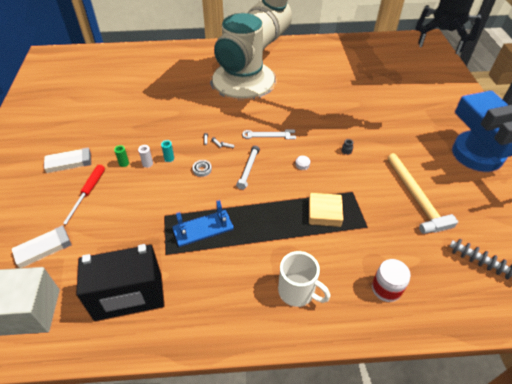

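The top view shows the block at (288,230) and the cradle at (483,213). The axle runs from (420,296), the bright end, to (390,378), the dark end. The bearing is at (487,341), the cap at (308,343) and the socket at (219,373). There are three sleeve candidates: turquoise (551,375), plain grey (592,364) and green (632,367). Only the grey one matches the description. I'll measure these and confirm in an enlarged crop.

```bash
python3 - <<'E'
from h import *
b=cam('top')
C=cloud(b); z=C[...,2]; im=b['pixels']; hsv=cv2.cvtColor(im,cv2.COLOR_BGR2HSV)
cv2.imwrite('pics/c1.png',cv2.resize(im[110:260,130:420],(796,412),interpolation=cv2.INTER_CUBIC))
f=.64
def blob(n,u,v,h,lo,hi,w=28):
    u,v=u*f,v*f
    m=np.zeros(z.shape,np.uint8); sl=np.s_[int(v-h):int(v+h),int(u-w):int(u+w)]
    m[sl]=((z[sl]>lo)&(z[sl]<hi)); 
    k,l,s,c=cv2.connectedComponentsWithStats(m)
    i=1+np.argmax(s[1:,4]); P=C[l==i]; 
    r=cv2.minAreaRect((P[:,:2]*1000).astype(np.float32))
    print(n,s[i,4],'zmed',np.median(P[:,2]).round(4),'mean',P[:,:2].mean(0).round(4),'rect mm',np.round(r[0],1),np.round(r[1],1),round(r[2],1)); return P
blob('cap',308,343,14,.012,.03,14)
blob('bearing',487,341,15,.009,.03,15)
blob('sleeve',592,364,12,.05,.07,12)
blob('turq',551,375,12,.05,.07,12);blob('green',632,367,12,.05,.07,12)
blob('socket',219,373,12,.03,.05,12)
blob('block',288,230,26,.028,.045,26)
P=blob('axle',405,337,34,.009,.04,20)
q=P[:,:2]-P[:,:2].mean(0); w,V=np.linalg.eigh(q.T@q);print('axle dir',V[:,1],np.degrees(np.arctan2(V[1,1],V[0,1])))
for n,m in (('cradle blue',(hsv[...,0]>100)&(hsv[...,0]<125)&(hsv[...,1]>120)),('mat',(hsv[...,2]<60)&(hsv[...,1]<120))):
    M=np.zeros(m.shape,np.uint8);M[105:180,140:355]=m[105:180,140:355]
    if n=='mat':
        M=cv2.morphologyEx(M,cv2.MORPH_CLOSE,np.ones((3,3)))
    k,l,s,c=cv2.connectedComponentsWithStats(M);i=1+np.argmax(s[1:,4])
    pts=np.argwhere(l==i)[:,::-1]
    X=plane(b,pts,.014 if n!='mat' else .004)[:,:2]
    if n!='mat': 
        zz=z[l==i]; X=C[l==i][(zz<.02)][:,:2]
    r=cv2.minAreaRect((X*1000).astype(np.float32));print(n,len(X),r, cv2.boxPoints(r).round(0).tolist())
E
```

```text
cap 219 zmed 0.0204 mean [0.4265 0.1425] rect mm [426.5 143.2] [38.8 39.2] 89.5
bearing 269 zmed 0.0137 mean [ 0.4264 -0.1387] rect mm [ 425.2 -137.9] [49.6 51.7] 89.5
sleeve 96 zmed 0.059 mean [ 0.3896 -0.2941] rect mm [ 389.1 -294.6] [31.3 28.1] 88.3
turq 84 zmed 0.0586 mean [ 0.3734 -0.2326] rect mm [ 373.9 -233.1] [27.9 28.7] 29.5
green 95 zmed 0.0582 mean [ 0.3841 -0.3618] rect mm [ 383.9 -362. ] [29.1 28.4] 89.8
socket 62 zmed 0.0365 mean [0.3807 0.2791] rect mm [380.4 278.9] [23.6 24.1] 44.6
block 1056 zmed 0.0331 mean [0.6044 0.1723] rect mm [605.  172.6] [80.  80.1] 80.7
axle 432 zmed 0.019 mean [ 0.4343 -0.0085] rect mm [433.5  -9.4] [ 29.1 151.6] 71.1
axle dir [-0.94309304  0.33252896] 160.57765468732822
cradle blue 1118 ((632.0421752929688, -138.11521911621094), (60.86627197265625, 144.20449829101562), 17.464149475097656) [[581.0, -78.0], [625.0, -216.0], [683.0, -198.0], [639.0, -60.0]]
mat 6485 ((616.8428344726562, 16.905593872070312), (117.33189392089844, 496.6648254394531), 5.103356838226318) [[536.0, 259.0], [580.0, -236.0], [697.0, -225.0], [653.0, 269.0]]
```

View pics/c1.png

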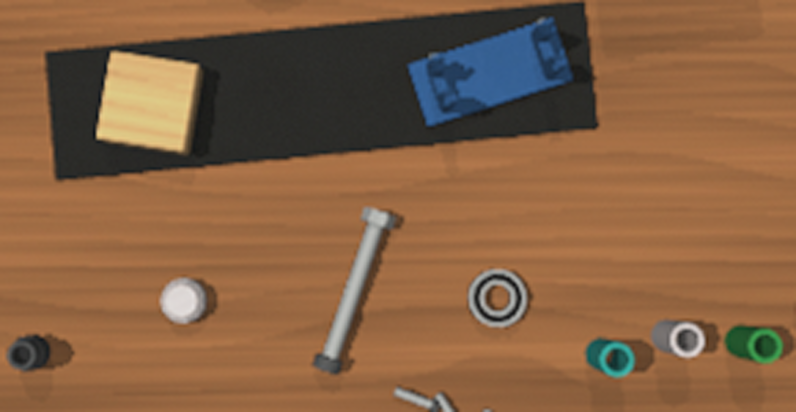

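The crop confirms it: the bright hexagon head is the upper end, at crop (380,218), and the dark collar is at (329,362). The plain aluminium sleeve at (686,340) is the one meant, standing between the turquoise (616,357) and green (765,345) look-alikes. I'll go above the axle with the turn that suits its later placing (jaw yaw −109°).

```bash
python3 -m creep '{"delta_pos": [[0.5,-3,3],[1,-7,7],[2,-11,11],[3,-15,15],[3,-19,19],[3,-23,23],[3,-27,27],[3,-31,31],[3,-35,35],[3,-38.9,39.2]], "dr": [[0.15,0,0],[0.3,0,0],[0.45,0,0],[0.6,0,0],[0.75,0,0],[0.9,0,0],[1.05,0,0],[1.2,0,0],[1.35,0,0],[1.5,0,0]]}' 1 40; python3 -c "
from h import *
delta([.4335,-.0094,.15],-109.4)"
```

```text
clock: 1.15
position: [0.4132, 0.0471, 0.2014]
ee_rot: [0.391, 0.589, 0.391, -0.589]
contact_force: [1.7, -0.2, -1.3]
width: 0.0859
dpos cm [5.14 4.06 4.42]
dr 0 [ 1.51e+00 -1.00e-03  0.00e+00]
dr 180 [-1.632e+00 -0.000e+00 -1.000e-03]
```

```bash
python3 -m creep '{"delta_pos": [[0,0,0],[1,0,0],[2,0,0],[3,0,0],[4,0,0],[5,0,0],[5,0,0],[5,0,0],[5,0,0],[5,0,0]], "dr": [[0.15,0,0],[0.3,0,0],[0.45,0,0],[0.6,0,0],[0.75,0,0],[0.9,0,0],[1.05,0,0],[1.2,0,0],[1.35,0,0],[1.5,0,0]]}'; python3 -m creep '{"delta_pos": [[0,0,0],[0,0,0]], "dr": [[0,0,0],[0,0,0]]}';  python3 -c "
from h import *
delta([.4335,-.0094,.15],-109.4)
d=cam('wrist','w1.png');print(tool()[2]['qpos'])
u=proj(d,[[.4335,-.0094,.013],[.4335+.069*.943,-.0094-.069*.3325,.013]]);print(u)"
```

```text
clock: 2.15
position: [0.413, 0.049, 0.1511]
ee_rot: [0.116, -0.697, 0.116, 0.698]
contact_force: [-0.4, -0.3, 0.2]
width: 0.0851
clock: 2.35
position: [0.4131, 0.049, 0.1512]
ee_rot: [0.112, -0.698, 0.112, 0.698]
contact_force: [-0.6, -0.3, -0.4]
width: 0.0855
dpos cm [ 0.12  4.91 -3.77]
dr 0 [ 0.02  0.   -0.  ]
dr 180 [-3.122  0.     0.   ]
[-4.95562442e-02  1.02167421e-01  1.94691434e+00  9.26368692e-05
  1.09260209e+00  1.84078779e+00]
[[317.87336269 135.59013462]
 [324.06043564  45.96239592]]
```

View pics/w1.png

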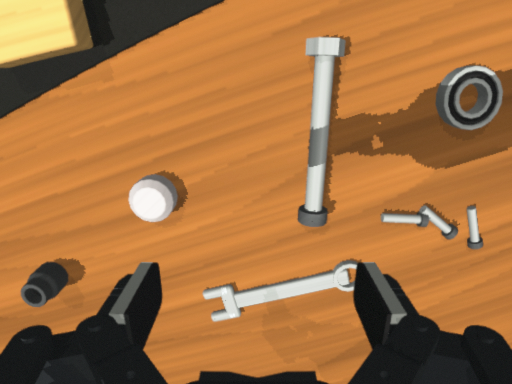

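The wrist view shows the axle clearly, with the head at (326,47) and the collar at (313,214), and nothing near where the fingers will land.

```bash
python3 -c "
from h import *
d=cam('wrist')
P=plane(d,[[326,47],[313,214]],.016);print(P);m=P.mean(0);v=P[0]-P[1];yaw=np.degrees(np.arctan2(v[1],v[0]));print(m,yaw,np.linalg.norm(v))
delta([m[0],m[1],.05],yaw-90)
delta([m[0],m[1],.004])"
```

```text
[[ 0.49735118 -0.03300546  0.016     ]
 [ 0.36934897  0.01277931  0.016     ]]
[ 0.43335008 -0.01011307  0.016     ] -19.681488425264195 0.13594414387806733
dpos cm [10.13  4.98 -3.78]
dr 0 [0.023 0.    0.   ]
dr 180 [-3.118 -0.     0.   ]
dpos cm [14.73  4.98 -3.78]
```

```bash
python3 -m creep '{"delta_pos": [[2,2.5,-1.9],[5,5,-3.8],[8,5,-3.8],[11,5,-3.8],[13,5,-3.8],[14.2,5,-3.8],[14.7,5,-3.8],[14.7,5,-3.8]], "dr": [[0.023,0,0],[0.023,0,0],[0.023,0,0],[0.023,0,0],[0.023,0,0],[0.023,0,0],[0.023,0,0],[0.023,0,0]]}' - 60; python3 -m creep '{"delta_pos": [[0,0,0],[0,0,0],[0,0,0],[0,0,0],[0,0,0],[0,0,0],[0,0,0],[0,0,0],[0,0,0],[0,0,0]], "dr": [[0,0,0],[0,0,0],[0,0,0],[0,0,0],[0,0,0],[0,0,0],[0,0,0],[0,0,0],[0,0,0],[0,0,0]]}' -1 60
```

```text
clock: 3.25
position: [0.4332, -0.0104, 0.0039]
ee_rot: [0.121, -0.696, 0.121, 0.697]
contact_force: [-0.4, 0.5, -0.6]
width: 0.0855
clock: 4.25
position: [0.4337, -0.0104, 0.0048]
ee_rot: [-0.121, 0.697, -0.121, -0.696]
contact_force: [-1.2, -0.2, 6.2]
width: 0.0126
```

```bash
python3 -m creep '{"delta_pos": [[-1,0,0],[-2,0,0],[-4,0,0],[-6,0,0],[-9,0,0],[-12,0,0],[-14,0,0],[-14.5,0,0],[-14.5,0,0]], "dr": [[0,0,0],[0,0,0],[0,0,0],[0,0,0],[0,0,0],[0,0,0],[0,0,0],[0,0,0],[0,0,0]]}' - 80; python3 -c "
from h import *
d=cam('wrist','w2.png')
b=cam('top');im=b['pixels']
C=cloud(b)
u=proj(b,[tool()[0]])[0].astype(int);print(u)
a=d['pixels'];cv2.imwrite('pics/w2b.png',np.hstack([a[150:],cv2.resize(im[u[1]-50:u[1]+50,u[0]-50:u[0]+50],(234,234))]))
delta([.632,-.138,.15],17.5)"
```

```text
clock: 5.15
position: [0.4336, -0.0105, 0.15]
ee_rot: [-0.121, 0.697, -0.121, -0.696]
contact_force: [-0.3, 0.3, -3.3]
width: 0.0117
[258 217]
dpos cm [ -0.21   5.27 -23.1 ]
dr 0 [-2.221e+00  1.000e-03  2.000e-03]
dr 180 [ 0.92   0.002 -0.001]
```

View pics/w2b.png

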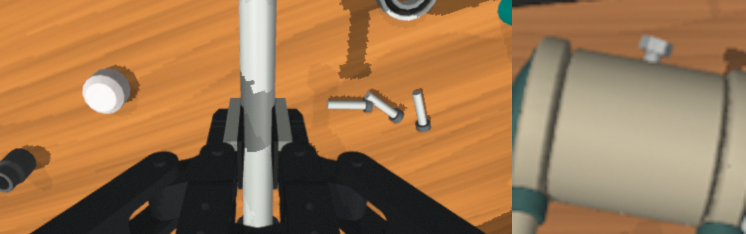

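The axle is held, with its shaft running vertically through x≈258. Next I'll measure its height and tilt in the jaws from the wrist depth.

```bash
python3 -c "
from h import *
d=cam('wrist');C=cloud(d);p,r,s=tool()
L=r.inv().apply((C-p).reshape(-1,3)).reshape(C.shape)
for v in range(0,384,16):
  row=L[v]; m=(row[:,0]<.03)&(row[:,0]>-.06)&(abs(row[:,1])<.02)&(d['depth'][v]>0)
  if m.sum()>3: 
    q=row[m]; i=q[:,0].argmin(); print(v,m.sum(),'x(min,med)',q[:,0].min().round(4),np.median(q[:,0]).round(4),'y',q[:,1].min().round(4),q[:,1].max().round(4),'z',np.median(q[:,2]).round(4))
"
```

```text
112 77 x(min,med) -0.0227 -0.0203 y -0.0156 0.0143 z -0.0719
128 76 x(min,med) -0.0225 -0.0202 y -0.0154 0.014 z -0.0663
144 38 x(min,med) -0.0169 -0.0146 y -0.0076 0.0068 z -0.0595
160 38 x(min,med) -0.0159 -0.0146 y -0.0077 0.007 z -0.0534
176 37 x(min,med) -0.0162 -0.0142 y -0.0079 0.0066 z -0.047
192 36 x(min,med) -0.0155 -0.0144 y -0.0074 0.0067 z -0.0405
208 36 x(min,med) -0.0161 -0.0144 y -0.0076 0.0069 z -0.0338
224 35 x(min,med) -0.0162 -0.0146 y -0.0078 0.0071 z -0.0269
240 34 x(min,med) -0.0161 -0.0147 y -0.0073 0.0067 z -0.0197
256 58 x(min,med) -0.016 -0.0124 y -0.0127 0.0119 z -0.0109
272 94 x(min,med) -0.0253 -0.0177 y -0.0198 0.0192 z -0.0063
288 101 x(min,med) -0.036 -0.0299 y -0.0199 0.0187 z -0.0067
304 117 x(min,med) -0.0482 -0.0457 y -0.0198 0.0193 z -0.011
320 126 x(min,med) -0.0555 -0.054 y -0.02 0.0193 z -0.0112
336 51 x(min,med) -0.0587 -0.0156 y -0.0089 0.0078 z 0.0294
352 38 x(min,med) -0.0485 -0.0153 y -0.0094 0.0083 z 0.0394
368 44 x(min,med) -0.0555 -0.0145 y -0.0108 0.0097 z 0.0504
```

```bash
python3 -c "
from h import *
delta([.662,-.233,.17],17.5)"
```

```text
dpos cm [ -2.26  13.19 -29.15]
dr 0 [-2.221e+00  2.000e-03  3.000e-03]
dr 180 [ 0.92   0.002 -0.002]
```

```bash
python3 -m creep '{"delta_pos": [[-0.4,1,-2],[-1,2.3,-5],[-1.6,3.6,-8],[-2,5,-11],[-2.2,6.4,-14],[-2.2,7.8,-17],[-2.2,9.2,-20],[-2.2,10.6,-23],[-2.2,12,-26],[-2.2,13.2,-29]], "dr": [[-0.05,0,0],[-0.15,0,0],[-0.27,0,0],[-0.4,0,0],[-0.53,0,0],[-0.66,0,0],[-0.79,0,0],[-0.92,0,0],[-1.04,0,0],[-1.1,0,0]]}'; python3 -m creep '{"delta_pos": [[0,0,0],[0,0,0],[0,0,0],[0,0,0],[0,0,0],[0,0,0],[0,0,0],[0,0,0],[0,0,0],[0,0,0]], "dr": [[-0.12,0,0],[-0.25,0,0],[-0.38,0,0],[-0.51,0,0],[-0.64,0,0],[-0.77,0,0],[-0.9,0,0],[-1,0,0],[-1.08,0,0],[-1.12,0,0]]}';python3 -m creep '{"delta_pos": [[0,0,0],[0,0,0]], "dr": [[0,0,0],[0,0,0]]}'
python3 -c "
from h import *
delta([.662,-.233,.17],17.5)
d=cam('wrist','w3.png');C=cloud(d);b=d['pixels'];hsv=cv2.cvtColor(b,cv2.COLOR_BGR2HSV)
m=(hsv[...,0]>100)&(hsv[...,0]<125)&(hsv[...,1]>120)
print(proj(d,[[.632,-.138,.0415]]))
P=C[m]; P=P[P[:,2]>.0]
lo=P[(P[:,2]<.02)&(P[:,2]>.008)];print(len(lo),cv2.minAreaRect((lo[:,:2]*1000).astype(np.float32)))
hi=P[(P[:,2]>.03)&(P[:,2]<.08)];print(len(hi),cv2.minAreaRect((hi[:,:2]*1000).astype(np.float32)),hi[:,2].max())
"
```

```text
clock: 6.3
position: [0.6617, -0.2337, 0.1687]
ee_rot: [-0.261, -0.656, -0.263, 0.658]
contact_force: [0.5, 0.5, -2.2]
width: 0.0119
clock: 7.3
position: [0.6609, -0.2325, 0.1687]
ee_rot: [0.569, 0.418, 0.572, -0.418]
contact_force: [0.0, 0.3, -2.4]
width: 0.0119
clock: 7.5
position: [0.6612, -0.2326, 0.1696]
ee_rot: [0.569, 0.419, 0.571, -0.419]
contact_force: [-0.7, -1.2, -2.6]
width: 0.0118
dpos cm [-0.04  0.06  0.06]
dr 0 [-0.002 -0.002  0.002]
dr 180 [3.139e+00 3.000e-03 3.000e-03]
[[258.43573223  57.40584317]]
7519 ((633.959716796875, -149.18560791015625), (60.30984878540039, 113.35523223876953), 17.40603256225586)Traceback (most recent call last):
  File "<string>", line 9, in <module>
    hi=P[(P[:,2]>.03)&(P[:,2]<.08)];print(len(hi),cv2.minAreaRect((hi[:,:2]*1000).astype(np.float32)),hi[:,2].max())
                                                                                                      ~~~~~~~~~~~^^
    return umr_maximum(a, axis, None, out, keepdims, initial, where)
ValueError: zero-size array to reduction operation maximum which has no identity
```

View pics/w3.png

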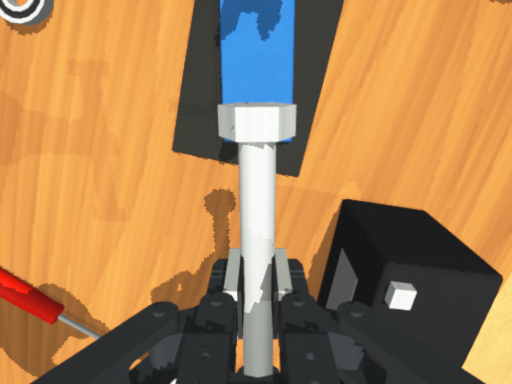

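The head hides the near upright in this view. The blue base spans x=220–294 and is centred on the shaft. I'll measure the uprights from the fixed cameras.

```bash
python3 -c "
from h import *
u=np.array([-.299,.954]);n=np.array([.954,.299])
for c in ('top','scene'):
  d=cam(c);C=cloud(d);b=d['pixels'];hsv=cv2.cvtColor(b,cv2.COLOR_BGR2HSV)
  m=(hsv[...,0]>95)&(hsv[...,0]<130)&(hsv[...,1]>80)&(abs(C[...,0]-.632)<.08)&(abs(C[...,1]+.138)<.1)&(d['depth']>0)
  P=C[m];a=P[:,:2]@u;l=P[:,:2]@n;z=P[:,2]
  print(c,len(P),z.max(),'lat',l.min().round(4),l.max().round(4),'ax',a.min().round(4),a.max().round(4))
  for lo,hi in((-.40,-.33),(-.31,-.24)):
    k=(a>lo)&(a<hi)&(z>.035)
    for zz in (.035,.045,.055,.065):
      k=(a>lo)&(a<hi)&(z>zz)&(z<zz+.01)
      if k.sum()>0: print(zz,k.sum(),a[k].mean().round(4),np.sort(l[k]).round(4))
"
```

```text
top 1371 0.16571546950115046 lat 0.5311 0.5925 ax -0.3932 -0.2484
0.035 18 -0.3658 [0.5411 0.5415 0.5415 0.5464 0.5487 0.5509 0.5524 0.5592 0.5612 0.5658
 0.5684 0.5718 0.5727 0.5757 0.5775 0.5799 0.5816 0.5838]
0.045 12 -0.3652 [0.5411 0.543  0.5447 0.5467 0.5521 0.5718 0.5721 0.5722 0.5735 0.5756
 0.5779 0.5835]
0.055 27 -0.3665 [0.541  0.541  0.5418 0.5422 0.543  0.5435 0.5453 0.5483 0.55   0.5505
 0.5509 0.5516 0.5526 0.5529 0.554  0.5719 0.5728 0.5733 0.5741 0.5744
 0.5753 0.5757 0.5767 0.579  0.5812 0.5832 0.5846]
0.065 21 -0.3672 [0.5424 0.5435 0.5436 0.5444 0.5445 0.5453 0.5454 0.5464 0.5466 0.5469
 0.5481 0.5481 0.5485 0.5488 0.5769 0.5774 0.5784 0.579  0.5803 0.5809
 0.582 ]
0.035 21 -0.267 [0.5411 0.5413 0.5473 0.5536 0.5561 0.5584 0.5592 0.5598 0.5616 0.5639
 0.5659 0.567  0.5709 0.5715 0.5717 0.5722 0.5726 0.5769 0.5784 0.5802
 0.5847]
0.045 10 -0.266 [0.5412 0.5416 0.5431 0.549  0.5508 0.5722 0.5726 0.5727 0.5737 0.5814]
0.055 24 -0.2682 [0.5412 0.5417 0.5419 0.5429 0.5449 0.5505 0.5508 0.5518 0.5523 0.5524
 0.553  0.554  0.5722 0.5731 0.5735 0.5742 0.5746 0.5749 0.575 
[... 1095 characters left out ...]
.5431 0.5481 0.5482 0.5486 0.5486 0.5489 0.5497 0.5498 0.5508
 0.5509 0.5536 0.5557 0.5576 0.5617 0.5656 0.5723 0.5727 0.5792 0.5799
 0.5809 0.5827 0.5831]
0.045 18 -0.2704 [0.5462 0.5467 0.5486 0.5495 0.5498 0.5499 0.5499 0.55   0.5503 0.5517
 0.5738 0.5757 0.5785 0.5801 0.5802 0.5813 0.5819 0.5827]
0.055 32 -0.2695 [0.5438 0.5446 0.5457 0.5457 0.5462 0.5466 0.5469 0.5477 0.5479 0.5479
 0.5488 0.5489 0.5489 0.5497 0.5503 0.5506 0.5679 0.5735 0.5747 0.5751
 0.5753 0.5753 0.5754 0.5754 0.5755 0.5768 0.578  0.581  0.5813 0.5819
 0.5822 0.583 ]
0.065 19 -0.2696 [0.543  0.5431 0.5437 0.544  0.5443 0.5443 0.545  0.546  0.5747 0.5756
 0.5776 0.5776 0.5779 0.5782 0.5784 0.5786 0.5788 0.5792 0.5798]
```

```bash
python3 -c "
from h import *
delta([.6312,-.1353,.12],17.4)"
```

```text
dpos cm [  5.07   0.02 -10.2 ]
dr 0 [-0.    -0.001  0.001]
dr 180 [3.141e+00 1.000e-03 1.000e-03]
```

```bash
python3 -m creep '{"delta_pos": [[1,0,-2],[2,0,-4],[3,0,-6],[4,0,-8],[5,0,-9.5],[5,0,-10.2],[7,0,-10.2],[9,0,-10.2],[10.5,0,-10.2],[11,0,-10.2]], "dr": [[0,0,0],[0,0,0],[0,0,0],[0,0,0],[0,0,0],[0,0,0],[0,0,0],[0,0,0],[0,0,0],[0,0,0]]}'; python3 -m creep '{"delta_pos": [[0.5,0,0],[0.5,0,0]], "dr": [[0,0,0],[0,0,0]]}'
python3 -c "
from h import *
delta([.6312,-.1353,.035],17.4)
d=cam('wrist','w4.png');e=cam('scene');u=proj(e,[[.632,-.138,.06]])[0].astype(int)
cv2.imwrite('pics/w4b.png',np.hstack([cv2.resize(d['pixels'],(400,300)),cv2.resize(e['pixels'][u[1]-38:u[1]+38,u[0]-50:u[0]+50],(400,300))]))
"
```

```text
clock: 8.65
position: [0.6306, -0.1357, 0.0601]
ee_rot: [0.569, 0.418, 0.571, -0.419]
contact_force: [-0.8, 0.4, -2.4]
width: 0.012
clock: 8.85
position: [0.6315, -0.1358, 0.0564]
ee_rot: [0.57, 0.419, 0.57, -0.419]
contact_force: [-0.9, -0.0, -2.0]
width: 0.0119
dpos cm [ 2.14 -0.01 -0.06]
dr 0 [ 0.  0. -0.]
dr 180 [-3.142  0.     0.   ]
```

View pics/w4b.png

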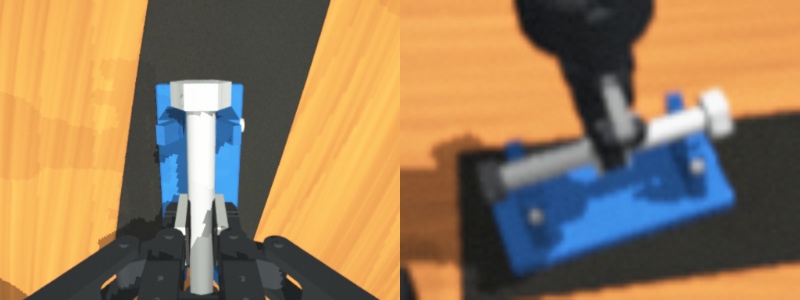

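The shaft at x≈200 sits midway between the far ears (170 and 228), with head and collar outside the uprights. I'll lower it now.

```bash
python3 -m creep '{"delta_pos": [[0.4,0,0],[0.8,0,0],[1.2,0,0],[1.6,0,0],[1.9,0,0],[2.1,0,0],[2.1,0,0]], "dr": [[0,0,0],[0,0,0],[0,0,0],[0,0,0],[0,0,0],[0,0,0],[0,0,0]]}'
```

```text
clock: 9.65
position: [0.6309, -0.1354, 0.0349]
ee_rot: [0.57, 0.418, 0.57, -0.419]
contact_force: [0.1, 0.7, -2.6]
width: 0.0119
```

Free so far. I'll go the last 2 mm and release.

```bash
python3 -m creep '{"delta_pos": [[0.1,0,0],[0.2,0,0],[0.2,0,0]], "dr": [[0,0,0],[0,0,0],[0,0,0]]}'; python3 -m creep '{"delta_pos": [[0,0,0],[0,0,0],[0,0,0],[0,0,0],[0,0,0]], "dr": [[0,0,0],[0,0,0],[0,0,0],[0,0,0],[0,0,0]]}' 0.2; python3 -m creep '{"delta_pos": [[-1,0,0],[-3,0,0],[-6,0,0],[-9,0,0],[-12,0,0],[-14,0,0],[-14,0,2],[-14,0,5],[-14,0,8],[-14,0,8]], "dr": [[0,0,0],[0,0,0],[0,0,0],[0,0,0],[0,0,0],[0,0,0],[0,0,0],[0,0,0],[0,0,0],[0,0,0]]}' 
python3 -c "
from h import *
d=cam('wrist','w5.png');C=cloud(d)
u=np.array([-.299,.954]);n=np.array([.954,.299])
e=cam('scene');E=cloud(e);k=proj(e,[[.632,-.138,.06]])[0].astype(int)
for c,Q in((d,C),(e,E)):
  hsv=cv2.cvtColor(c['pixels'],cv2.COLOR_BGR2HSV)
  P=Q[(hsv[...,1]<60)&(hsv[...,2]>90)&(abs(Q[...,0]-.632)<.08)&(abs(Q[...,1]+.138)<.1)&(Q[...,2]>.03)&(Q[...,2]<.08)]
  a=P[:,:2]@u+.318;l=P[:,:2]@n
  for t in np.arange(-.09,.09,.015):
    m=(a>t)&(a<t+.015)
    if m.sum()>3: print(t.round(3),m.sum(),'z95',np.percentile(P[m,2],95).round(4),'lat',l[m].mean().round(4))
cv2.imwrite('pics/w5b.png',np.hstack([cv2.resize(d['pixels'],(400,300)),cv2.resize(e['pixels'][k[1]-38:k[1]+38,k[0]-50:k[0]+50],(400,300))]))
delta([.4252,-.1383,.15],17.4)
"
```

```text
clock: 9.95
position: [0.6314, -0.1355, 0.0335]
ee_rot: [0.57, 0.419, 0.57, -0.418]
contact_force: [0.3, -0.5, -1.5]
width: 0.0119
clock: 10.45
position: [0.6312, -0.1355, 0.0335]
ee_rot: [0.57, 0.419, 0.57, -0.418]
contact_force: [-0.4, 0.2, -0.2]
width: 0.0506
clock: 11.45
position: [0.6559, -0.2167, 0.1722]
ee_rot: [0.57, 0.419, 0.569, -0.42]
contact_force: [-0.8, 0.3, 0.6]
width: 0.051
-0.075 478 z95 0.0545 lat 0.5615
-0.06 374 z95 0.0519 lat 0.5634
-0.045 352 z95 0.0493 lat 0.5616
-0.03 375 z95 0.0494 lat 0.5614
-0.015 393 z95 0.0493 lat 0.5614
0.0 409 z95 0.0494 lat 0.5614
0.015 437 z95 0.0493 lat 0.5616
0.03 465 z95 0.0495 lat 0.5614
0.045 260 z95 0.0525 lat 0.5639
-0.075 42 z95 0.0545 lat 0.5648
-0.06 26 z95 0.0703 lat 0.5703
-0.045 33 z95 0.0497 lat 0.5648
-0.03 41 z95 0.0501 lat 0.564
-0.015 41 z95 0.0512 lat 0.5635
0.0 37 z95 0.0512 lat 0.5639
0.015 39 z95 0.0511 lat 0.5636
0.03 41 z95 0.0527 lat 0.563
0.045 17 z95 0.0709 lat 0.5657
0.06 67 z95 0.0569 lat 0.5655
dpos cm [  2.26 -19.68 -13.95]
dr 0 [-0.001 -0.001  0.001]
dr 180 [3.14e+00 2.00e-03 2.00e-03]
```

View pics/w5b.png

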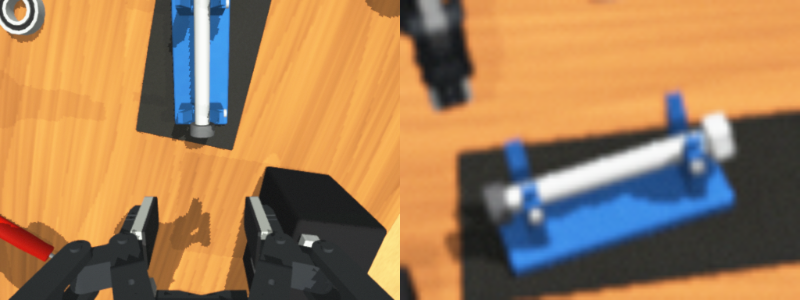

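The axle is seated. Its shaft top is at 0.0493 m all along (expected 0.049), with the head towards the block and the collar at the far end. Next is the bearing.

```bash
python3 -m creep '{"delta_pos": [[0,-2.5,-0.7],[0,-6,-1.6],[0,-10,-2.7],[0.5,-14,-3.8],[1,-17,-4.7],[2.2,-19,-5.5],[2.2,-19.6,-6],[2.2,-19.6,-6]], "dr": [[0,0,0],[0,0,0],[0,0,0],[0,0,0],[0,0,0],[0,0,0],[0,0,0],[0,0,0]]}' 0.6
cat > rnd.py <<'E'
from h import *
import sys
# usage: rnd.py x y ztop : cluster of points near x,y above ztop-6mm -> circle centre, from wrist cloud
x,y,zt,rad=map(float,sys.argv[1:5])
d=cam('wrist',sys.argv[5]);C=cloud(d);p,r,s=tool()
L=r.inv().apply((C-p).reshape(-1,3)).reshape(C.shape)
m=(np.hypot(C[...,0]-x,C[...,1]-y)<rad)&(abs(C[...,2]-zt)<.005)&(d['depth']>0)
P=C[m];c,rr=cv2.minEnclosingCircle((P[:,:2]*1000).astype(np.float32));q=cv2.minAreaRect((P[:,:2]*1000).astype(np.float32))
print('n',m.sum(),'z',np.median(P[:,2]).round(4),'mec',np.round(c,1),round(rr,1),'rect',np.round(q[0],1),np.round(q[1],1))
f=(L[...,0]>-.05)&(L[...,0]<.03)&(abs(L[...,1])<.06)&(abs(L[...,2])<.03)&(d['depth']>0)
if f.any(): print('finger tip x max',np.percentile(L[f][:,0],99.5).round(4),'width',s['width'])
E
python3 rnd.py .4258 -.1385 .015 .035 w6.png; python3 -c "
from h import *
delta([.4258,-.1385,.1])"
```

```text
clock: 12.35
position: [0.4494, -0.2122, 0.1515]
ee_rot: [0.57, 0.419, 0.57, -0.418]
contact_force: [0.6, -0.0, -1.0]
width: 0.0685
n 2657 z 0.0142 mec [ 424.9 -139.7] 26.1 rect [ 424.9 -139.2] [51.1 51. ]
finger tip x max -0.0075 width 0.06843968843491419
dpos cm [ 5.18 -0.17 -7.87]
```

View pics/w6.png

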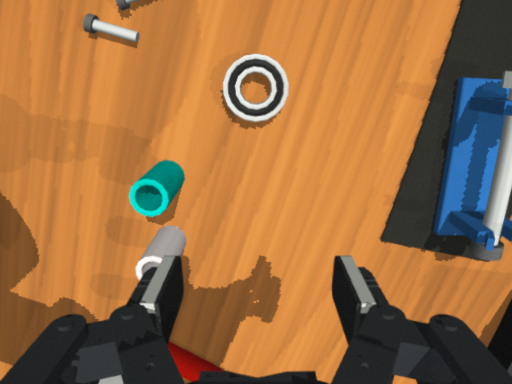

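The bearing is at pixel (256,88), world (0.425,−0.1395), and there is room for the fingers. I'll descend and grip.

```bash
python3 -m creep '{"delta_pos": [[2,0,-3],[4,-0.1,-6],[7,-0.2,-7.7],[10,-0.2,-7.7],[12,-0.2,-7.7],[14,-0.2,-7.7],[15,-0.2,-7.7],[15,-0.2,-7.7]], "dr": [[0,0,0],[0,0,0],[0,0,0],[0,0,0],[0,0,0],[0,0,0],[0,0,0],[0,0,0]]}'; python3 -m creep '{"delta_pos": [[0,0,0],[0,0,0],[0,0,0],[0,0,0],[0,0,0],[0,0,0]], "dr": [[0,0,0],[0,0,0],[0,0,0],[0,0,0],[0,0,0],[0,0,0]]}' -1 60; python3 -m creep '{"delta_pos": [[-1,0,0],[-3,0,0],[-6,0,0],[-9,0,0],[-12,0,0],[-14,0,0],[-15,0,0],[-15,0,0]], "dr": [[0,0,0],[0,0,0],[0,0,0],[0,0,0],[0,0,0],[0,0,0],[0,0,0],[0,0,0]]}'
python3 - <<'E'
from h import *
d=cam('wrist','w7.png');C=cloud(d);p,r,s=tool()
L=r.inv().apply((C-p).reshape(-1,3)).reshape(C.shape)
m=(abs(L[...,0])<.03)&(abs(L[...,1])<.03)&(abs(L[...,2])<.035)&(d['depth']>0)
Q=L[m];print(m.sum(),Q.min(0).round(4),Q.max(0).round(4),np.percentile(Q[:,0],[5,25,50,75,95]).round(4))
# block top from wrist? and top camera
b=cam('top');T=cloud(b);k=(abs(T[...,2]-.034)<.005)&(abs(T[...,0]-.605)<.06)&(abs(T[...,1]-.172)<.06)
print(k.sum(),cv2.minAreaRect((T[k][:,:2]*1000).astype(np.float32)))
e=cam('scene');T=cloud(e);k=(abs(T[...,2]-.034)<.005)&(abs(T[...,0]-.605)<.06)&(abs(T[...,1]-.172)<.06)
print(k.sum(),cv2.minAreaRect((T[k][:,:2]*1000).astype(np.float32)))
delta([.605+.024,.1725-.076,.16])
E
```

```text
clock: 13.2
position: [0.4259, -0.1401, 0.0004]
ee_rot: [0.57, 0.418, 0.571, -0.418]
contact_force: [-0.3, 0.0, 1.3]
width: 0.0681
clock: 13.8
position: [0.4265, -0.1409, 0.0025]
ee_rot: [0.571, 0.419, 0.569, -0.418]
contact_force: [0.6, 1.0, 6.3]
width: 0.0485
clock: 14.6
position: [0.4256, -0.1406, 0.1526]
ee_rot: [0.571, 0.419, 0.569, -0.418]
contact_force: [-0.8, -0.4, -2.2]
width: 0.0488
10542 [-0.03   -0.03   -0.0274] [0.0019 0.03   0.0249] [-0.024  -0.0136 -0.0128 -0.0118 -0.003 ]
1052 ((605.1458129882812, 172.2236328125), (79.85167694091797, 79.98258209228516), 80.69625091552734)
852 ((602.5396728515625, 172.14764404296875), (79.02842712402344, 84.21610260009766), 80.25804901123047)
dpos cm [ -1.    26.61 -16.43]
```

View pics/w7.png

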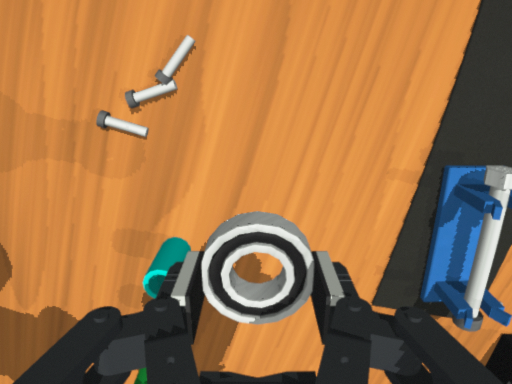

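The bearing is gripped flat and centred between the pads. I'll carry it towards the block and take a close look there.

```bash
python3 -m creep '{"delta_pos": [[-0.5,2,-1.2],[-1,5,-3],[-1,8,-5],[-1,11.5,-7],[-1,15,-9],[-1,18.5,-11.2],[-1,21.5,-13],[-1,24,-14.8],[-1,26,-16],[-1,26.6,-16.4]], "dr": [[0,0,0],[0,0,0],[0,0,0],[0,0,0],[0,0,0],[0,0,0],[0,0,0],[0,0,0],[0,0,0],[0,0,0]]}'; python3 -m creep '{"delta_pos": [[0,0,0],[0,0,0]], "dr": [[0,0,0],[0,0,0]]}'
python3 - <<'E'
from h import *
d=cam('wrist','w8.png');C=cloud(d);p,r,s=tool()
k=(abs(C[...,2]-.034)<.005)&(abs(C[...,0]-.605)<.07)&(abs(C[...,1]-.172)<.07)
q=cv2.minAreaRect((C[k][:,:2]*1000).astype(np.float32));print(k.sum(),q)
c=np.array([.6045,.172]);c=np.array(q[0])/1000
y=r.as_matrix()[:,2]
print('using wrist centre'); delta([*(c+.0012*y[:2]),.1]);print(p)
E
```

```text
clock: 15.75
position: [0.6305, 0.0977, 0.1589]
ee_rot: [0.569, 0.418, 0.571, -0.418]
contact_force: [-1.1, -0.7, -1.9]
width: 0.0485
clock: 15.95
position: [0.6286, 0.0949, 0.1603]
ee_rot: [0.569, 0.418, 0.571, -0.419]
contact_force: [-0.0, 0.1, -1.8]
width: 0.0485
11409 ((602.9168701171875, 172.17843627929688), (80.39017486572266, 80.2315444946289), 80.86042785644531)
using wrist centre
dpos cm [ 6.07 -0.13 -8.04]
[0.62867368 0.09471801 0.16067758]
```

View pics/w8.png

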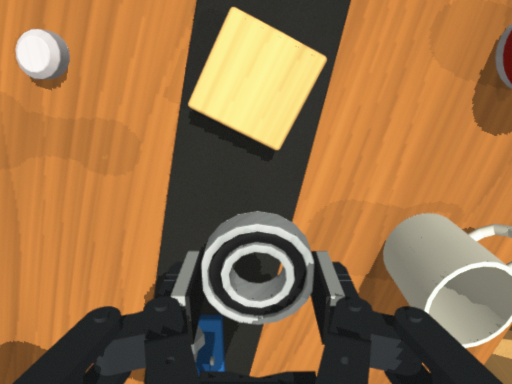

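The block is clear at pixels (257,78), centred at about (0.604,0.172). I'll lower the bearing onto it.

```bash
python3 -m creep '{"delta_pos": [[1,0,-3],[2.5,-0.1,-6],[5,-0.1,-8],[8,-0.1,-8],[10,-0.1,-8],[11.3,-0.1,-8],[12,-0.1,-8],[12.2,-0.1,-8],[12.2,-0.1,-8]], "dr": [[0,0,0],[0,0,0],[0,0,0],[0,0,0],[0,0,0],[0,0,0],[0,0,0],[0,0,0],[0,0,0]]}'; python3 -m creep '{"delta_pos": [[0.1,0,0],[0.2,0,0],[0.2,0,0]], "dr": [[0,0,0],[0,0,0],[0,0,0]]}'; python3 -c "
from h import *
delta([.6037,.172,.0362],17.4)"
```

```text
clock: 16.9
position: [0.6056, 0.1715, 0.04]
ee_rot: [0.57, 0.419, 0.57, -0.418]
contact_force: [-0.4, -0.1, -1.4]
width: 0.049
clock: 17.2
position: [0.6052, 0.1718, 0.0378]
ee_rot: [0.57, 0.419, 0.57, -0.418]
contact_force: [-0.2, -0.2, -1.7]
width: 0.0484
dpos cm [ 0.16 -0.14 -0.06]
dr 0 [ 0.     0.    -0.001]
dr 180 [-3.141e+00  1.000e-03  0.000e+00]
```

```bash
python3 -m creep '{"delta_pos": [[0.05,-0.1,0],[0.12,-0.1,0],[0.15,-0.1,0],[0.15,-0.1,0]], "dr": [[0,0,0],[0,0,0],[0,0,0],[0,0,0]]}'; python3 -m creep '{"delta_pos": [[0,0,0],[0,0,0],[0,0,0],[0,0,0]], "dr": [[0,0,0],[0,0,0],[0,0,0],[0,0,0]]}' 0.6; python3 -m creep '{"delta_pos": [[-1,0,0],[-3,0,0],[-6,0,0],[-9,0,0],[-12,0,2],[-12,0,5],[-12,0,8],[-12,0,8]], "dr": [[0,0,0],[0,0,0],[0,0,0],[0,0,0],[0,0,0],[0,0,0],[0,0,0],[0,0,0]]}'
python3 rnd.py .604 .172 .049 .04 w9.png
python3 - <<'E'
from h import *
b=cam('top');T=cloud(b);k=(abs(T[...,2]-.049)<.005)&(abs(T[...,0]-.605)<.05)&(abs(T[...,1]-.172)<.05)
print(k.sum(),cv2.minAreaRect((T[k][:,:2]*1000).astype(np.float32)))
d=cam('wrist');C=cloud(d);k=(abs(C[...,2]-.034)<.005)&(abs(C[...,0]-.605)<.07)&(abs(C[...,1]-.172)<.07)
print(k.sum(),cv2.minAreaRect((C[k][:,:2]*1000).astype(np.float32)))
delta([.4265+.024,.143-.076,.15])
E
```

```text
clock: 17.6
position: [0.604, 0.1715, 0.0366]
ee_rot: [0.57, 0.419, 0.57, -0.418]
contact_force: [-1.7, -1.2, 4.7]
width: 0.0488
clock: 18.0
position: [0.6041, 0.1715, 0.0356]
ee_rot: [0.57, 0.419, 0.57, -0.419]
contact_force: [0.6, -0.2, -0.4]
width: 0.0685
clock: 18.8
position: [0.6295, 0.0918, 0.1571]
ee_rot: [0.57, 0.419, 0.568, -0.419]
contact_force: [0.1, 0.4, -0.3]
width: 0.0687
n 3412 z 0.0482 mec [603.5 172.7] 26.1 rect [603.1 173.1] [50.8 50.6]
finger tip x max -0.0082 width 0.06825712501228931
282 ((605.7540283203125, 173.11912536621094), (50.356658935546875, 50.032440185546875), 26.22924041748047)
8323 ((603.0068969726562, 172.23687744140625), (80.29943084716797, 80.32142639160156), 81.06621551513672)
dpos cm [  0.62 -17.77  -2.58]
```

View pics/w9.png

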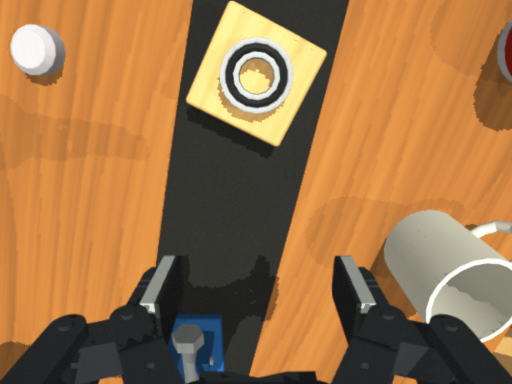

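The bearing at (256,77) lies flat in the middle of the block, within about 1 mm. Now the cap.

```bash
python3 -m creep '{"delta_pos": [[0,-2,-0.3],[0,-5,-0.7],[0,-8.5,-1.2],[0,-12,-1.8],[0.5,-15,-2.3],[0.6,-17,-2.6],[0.6,-17.8,-2.6],[0.6,-17.8,-2.6],[0.6,-17.8,-2.6]], "dr": [[0,0,0],[0,0,0],[0,0,0],[0,0,0],[0,0,0],[0,0,0],[0,0,0],[0,0,0],[0,0,0]]}' 0.4
python3 rnd.py .4265 .143 .0205 .03 w10.png;  python3 -c "
from h import *
delta([.4265,.143,.004])"
```

```text
clock: 19.85
position: [0.4519, 0.0671, 0.1504]
ee_rot: [0.571, 0.419, 0.569, -0.418]
contact_force: [-0.1, -0.5, 0.3]
width: 0.0598
n 2091 z 0.021 mec [425.2 142.9] 19.9 rect [425.3 142.8] [39. 39.]
finger tip x max -0.0059 width 0.05936099672760001
dpos cm [14.62 -0.19 -8.02]
```

```bash
python3 -m creep '{"delta_pos": [[2,-0.1,-3],[4,-0.2,-6],[7,-0.3,-8],[10,-0.3,-8],[12,-0.3,-8],[14,-0.3,-8],[14.7,-0.3,-8],[14.7,-0.3,-8]], "dr": [[0,0,0],[0,0,0],[0,0,0],[0,0,0],[0,0,0],[0,0,0],[0,0,0],[0,0,0]]}'; python3 -m creep '{"delta_pos": [[0,0,0],[0,0,0],[0,0,0],[0,0,0],[0,0,0],[0,0,0]], "dr": [[0,0,0],[0,0,0],[0,0,0],[0,0,0],[0,0,0],[0,0,0]]}' -1 40; python3 -m creep '{"delta_pos": [[-1,0,0],[-3,0,0],[-6,0,0],[-9,0,0],[-12,0,0],[-14,0,0],[-15.5,0,0],[-15.5,0,0]], "dr": [[0,0,0],[0,0,0],[0,0,0],[0,0,0],[0,0,0],[0,0,0],[0,0,0],[0,0,0]]}'
python3 - <<'E'
from h import *
d=cam('wrist','w11.png');C=cloud(d);p,r,s=tool()
L=r.inv().apply((C-p).reshape(-1,3)).reshape(C.shape)
m=(abs(L[...,0]+.02)<.012)&(abs(L[...,1])<.018)&(abs(L[...,2])<.03)&(d['depth']>0)
Q=L[m];print(m.sum(),Q.min(0).round(4),Q.max(0).round(4),np.percentile(Q[:,0],[2,10,25,50,75,95]).round(4))
delta([.6033+.024,.1726-.076,.165])
E
```

```text
clock: 20.7
position: [0.4238, 0.1422, 0.0019]
ee_rot: [0.569, 0.418, 0.57, -0.419]
contact_force: [-0.2, 0.7, 0.6]
width: 0.0599
clock: 21.3
position: [0.4248, 0.1423, 0.0039]
ee_rot: [0.571, 0.419, 0.569, -0.418]
contact_force: [-0.0, 0.4, 6.7]
width: 0.038
clock: 22.1
position: [0.4247, 0.1423, 0.1602]
ee_rot: [0.571, 0.42, 0.569, -0.417]
contact_force: [-0.4, 0.5, -0.2]
width: 0.0379
5613 [-0.0212 -0.018  -0.0207] [-0.008   0.018   0.0187] [-0.0202 -0.0197 -0.0193 -0.0186 -0.0159 -0.0116]
dpos cm [-0.57 18.06 10.44]
```

View pics/w11.png

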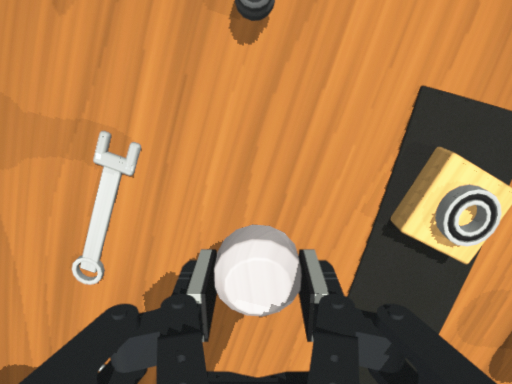

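The cap is held level between the pads at (257,272), and the socket and bearing are undisturbed. I'll carry it over the bearing.

```bash
python3 -m creep '{"delta_pos": [[0,2,0.3],[0,5,0.7],[0,8.5,1.2],[0,12,1.7],[0,15,2.1],[0,17,2.4],[0,18,2.5],[0,18,2.5],[2,18,2.5],[4,18,2.5]], "dr": [[0,0,0],[0,0,0],[0,0,0],[0,0,0],[0,0,0],[0,0,0],[0,0,0],[0,0,0],[0,0,0],[0,0,0]]}'; python3 -m creep '{"delta_pos": [[2,0,0],[4,0,0],[5.5,0,0],[6,0,0],[6,0,0],[6,0,0]], "dr": [[0,0,0],[0,0,0],[0,0,0],[0,0,0],[0,0,0],[0,0,0]]}'; python3 -c "
from h import *
delta([.6037,.1718,.0525],17.4)"
```

```text
clock: 23.15
position: [0.6013, 0.172, 0.1176]
ee_rot: [0.57, 0.418, 0.57, -0.419]
contact_force: [0.4, 1.2, -0.8]
width: 0.0377
clock: 23.75
position: [0.6027, 0.1722, 0.0586]
ee_rot: [0.57, 0.419, 0.57, -0.418]
contact_force: [0.9, 0.5, -0.3]
width: 0.0379
dpos cm [0.61 0.08 0.07]
dr 0 [ 0.     0.    -0.001]
dr 180 [-3.141e+00  1.000e-03  0.000e+00]
```

```bash
python3 -m creep '{"delta_pos": [[0.2,0.1,0.05],[0.4,0.1,0.05],[0.5,0.1,0.05],[0.55,0.1,0.05],[0.6,0.1,0.05],[0.6,0.1,0.05]], "dr": [[0,0,0],[0,0,0],[0,0,0],[0,0,0],[0,0,0],[0,0,0]]}'
```

```text
clock: 24.35
position: [0.604, 0.172, 0.0529]
ee_rot: [0.57, 0.419, 0.57, -0.418]
contact_force: [-2.4, 0.1, 6.1]
width: 0.0376
```

```bash
python3 -m creep '{"delta_pos": [[-0.05,0,0],[-0.05,0,0],[-0.05,0,0],[-0.05,0,0]], "dr": [[0,0,0],[0,0,0],[0,0,0],[0,0,0]]}' 0.4; python3 -m creep '{"delta_pos": [[-1,0,0],[-3,0,0],[-6,0,0],[-9,0,0],[-11,0,2],[-11,0,5],[-11,0,8],[-11,0,8]], "dr": [[0,0,0],[0,0,0],[0,0,0],[0,0,0],[0,0,0],[0,0,0],[0,0,0],[0,0,0]]}'
python3 rnd.py .604 .172 .0705 .03 w12.png; python3 rnd.py .604 .172 .048 .04 w12.png
python3 - <<'E'
from h import *
delta([.389+.024,-.294-.076,.19])
d=cam('wrist');C=cloud(d);k=(abs(C[...,2]-.034)<.005)&(abs(C[...,0]-.605)<.07)&(abs(C[...,1]-.172)<.07)
print(k.sum(),cv2.minAreaRect((C[k][:,:2]*1000).astype(np.float32)))
E
```

```text
clock: 24.75
position: [0.6038, 0.172, 0.0521]
ee_rot: [0.57, 0.418, 0.57, -0.419]
contact_force: [0.8, -0.6, 0.3]
width: 0.0597
clock: 25.55
position: [0.6293, 0.0922, 0.1634]
ee_rot: [0.57, 0.419, 0.568, -0.419]
contact_force: [0.4, -0.1, -0.2]
width: 0.0598
n 2636 z 0.0702 mec [603.9 172.1] 19.8 rect [603.6 172. ] [37.7 38.8]
finger tip x max -0.0061 width 0.05952022101458728
n 1338 z 0.0484 mec [603.7 172.9] 26.2 rect [603.2 173.1] [51.  50.8]
finger tip x max -0.0061 width 0.05981692711267149
dpos cm [ -2.75 -34.37  38.01]
7067 ((602.9066162109375, 171.78790283203125), (80.75190734863281, 80.52482604980469), 80.3196029663086)
```

View pics/w12.png

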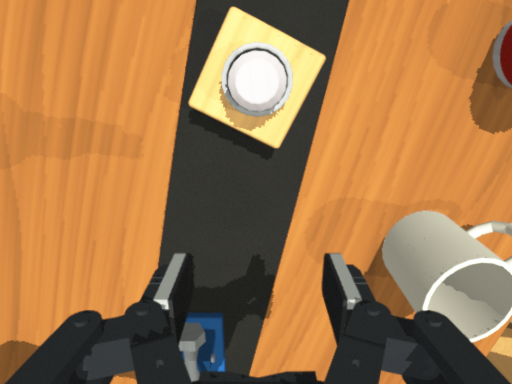

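The cap at (257,79) is centred on the bearing, within about 1 mm. Now the grey sleeve.

```bash
python3 -m creep '{"delta_pos": [[-1,-2,2],[-2,-5,5.5],[-2.7,-8.3,9.2],[-2.7,-11.6,12.9],[-2.7,-15,16.6],[-2.7,-18.3,20.3],[-2.7,-21.6,24],[-2.7,-25,27.7],[-2.7,-28.3,31.4],[-2.7,-31,34.5]], "dr": [[0,0,0],[0,0,0],[0,0,0],[0,0,0],[0,0,0],[0,0,0],[0,0,0],[0,0,0],[0,0,0],[0,0,0]]}' 0.2;python3 -m creep '{"delta_pos": [[0,-2,2],[0,-3.2,3.4],[0,-3.3,3.5],[0,-3.3,3.5]], "dr": [[0,0,0],[0,0,0],[0,0,0],[0,0,0]]}'
python3 rnd.py .389 -.2945 .0595 .025 w13.png;  python3 -c "
from h import *
delta([.389,-.2945,.016],17.4)"
```

```text
clock: 26.7
position: [0.4345, -0.3274, 0.1896]
ee_rot: [0.57, 0.418, 0.57, -0.418]
contact_force: [1.0, 0.5, -0.4]
width: 0.0511
clock: 27.1
position: [0.4147, -0.3686, 0.1893]
ee_rot: [0.57, 0.419, 0.57, -0.418]
contact_force: [-0.2, 0.3, -0.6]
width: 0.0514
n 677 z 0.0595 mec [ 389.2 -295.4] 15.0 rect [ 388.9 -295.3] [29.1 29. ]
finger tip x max -0.0046 width 0.05149118055207079
dpos cm [17.34 -0.27 -7.78]
dr 0 [ 0.001 -0.001 -0.001]
dr 180 [-3.14e+00  1.00e-03 -2.00e-03]
```

View pics/w13.png

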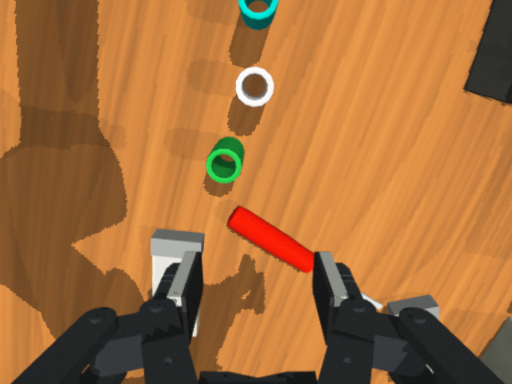

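The grey sleeve is at (255,87), between the turquoise (258,10) and green (225,160) tubes, which are well clear of where the fingers go.

```bash
python3 -m creep '{"delta_pos": [[0,-0.1,-2.5],[0,-0.2,-5.5],[1.5,-0.3,-7.7],[4,-0.3,-7.7],[8,-0.3,-7.7],[12,-0.3,-7.7],[15,-0.3,-7.7],[16.8,-0.3,-7.7],[17.3,-0.3,-7.7],[17.3,-0.3,-7.7]], "dr": [[0,0,0],[0,0,0],[0,0,0],[0,0,0],[0,0,0],[0,0,0],[0,0,0],[0,0,0],[0,0,0],[0,0,0]]}'; python3 -m creep '{"delta_pos": [[0,0,0],[0,0,0],[0,0,0],[0,0,0],[0,0,0],[0,0,0]], "dr": [[0,0,0],[0,0,0],[0,0,0],[0,0,0],[0,0,0],[0,0,0]]}' -1 40; python3 -m creep '{"delta_pos": [[-1,0,0],[-3,0,0],[-6,0,0],[-9,0,0],[-12,0,0],[-13,0,0],[-13,0,0]], "dr": [[0,0,0],[0,0,0],[0,0,0],[0,0,0],[0,0,0],[0,0,0],[0,0,0]]}'
python3 - <<'E'
from h import *
d=cam('wrist','w14.png');C=cloud(d);p,r,s=tool()
L=r.inv().apply((C-p).reshape(-1,3)).reshape(C.shape)
m=(abs(L[...,0]+.045)<.02)&(abs(L[...,1])<.014)&(abs(L[...,2])<.02)&(d['depth']>0)
Q=L[m];print(m.sum(),Q.min(0).round(4),Q.max(0).round(4),np.percentile(Q[:,0],[2,10,25,50,75]).round(4))
delta([.617,.017,.15],17.4)
# midpoint estimates
print('mid cradle-block',(np.array([.6312,-.1353])+[.6035,.172])/2, 'mat',.6168,.0169)
E
```

```text
clock: 28.15
position: [0.3887, -0.2958, 0.0161]
ee_rot: [0.57, 0.418, 0.571, -0.418]
contact_force: [0.1, -0.0, 0.6]
width: 0.0511
clock: 28.75
position: [0.3894, -0.2975, 0.0177]
ee_rot: [0.571, 0.419, 0.569, -0.419]
contact_force: [2.2, 0.9, 6.9]
width: 0.0292
clock: 29.45
position: [0.389, -0.2978, 0.1479]
ee_rot: [0.571, 0.418, 0.569, -0.419]
contact_force: [-0.6, -0.0, 0.0]
width: 0.0295
5566 [-0.0646 -0.014  -0.017 ] [-0.025   0.014   0.0134] [-0.0443 -0.0438 -0.0432 -0.0404 -0.0335]
dpos cm [ -0.37  31.23 -23.11]
dr 0 [ 0.     0.001 -0.   ]
dr 180 [-3.141e+00  0.000e+00  1.000e-03]
mid cradle-block [0.61735 0.01835] mat 0.6168 0.0169
```

View pics/w14.png

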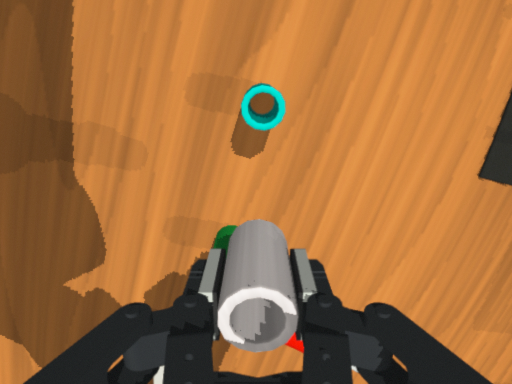

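The sleeve is held upright, with its rim at (258,320). The mat centre and the cradle–block midpoint agree on about (0.617,0.0175), so I'll carry it there.

```bash
python3 -m creep '{"delta_pos": [[-0.2,2,-1.5],[-0.4,5,-3.7],[-0.4,8.5,-6.3],[-0.4,12,-8.9],[-0.4,15.5,-11.5],[-0.4,19,-14],[-0.4,22.5,-16.6],[-0.4,26,-19.1],[-0.4,29,-21.3],[-0.4,31.2,-23]], "dr": [[0,0,0],[0,0,0],[0,0,0],[0,0,0],[0,0,0],[0,0,0],[0,0,0],[0,0,0],[0,0,0],[0,0,0]]}'; python3 -m creep '{"delta_pos": [[0,0,0],[3,0,0],[6,0,0],[9,0,0],[11,0,0],[11.5,0,0],[11.5,0,0]], "dr": [[0,0,0],[0,0,0],[0,0,0],[0,0,0],[0,0,0],[0,0,0],[0,0,0]]}'
python3 - <<'E'
from h import *
delta([.6176,.0161,.0203],17.4)
d=cam('wrist');C=cloud(d);p,r,s=tool()
L=r.inv().apply((C-p).reshape(-1,3)).reshape(C.shape)
m=(L[...,0]<-.042)&(L[...,0]>-.048)&(abs(L[...,1])<.018)&(abs(L[...,2])<.025)&(d['depth']>0)
Q=L[m];c,rr=cv2.minEnclosingCircle((Q[:,1:]*1000).astype(np.float32));print('sleeve rim in tool yz',c,rr)
A=np.c_[Q[:,1:],np.ones(len(Q))];print('tilt',np.linalg.lstsq(A,Q[:,0],rcond=None)[0].round(4))
E
```

```text
clock: 30.5
position: [0.6172, 0.0181, 0.1475]
ee_rot: [0.569, 0.418, 0.572, -0.419]
contact_force: [0.0, -0.2, -1.1]
width: 0.0293
clock: 31.2
position: [0.6156, 0.0153, 0.0335]
ee_rot: [0.569, 0.418, 0.571, -0.42]
contact_force: [-0.1, -0.8, -0.9]
width: 0.0296
dpos cm [ 1.32  0.22 -0.01]
dr 0 [-0.    -0.001  0.004]
dr 180 [3.141e+00 6.000e-03 2.000e-03]
sleeve rim in tool yz (-0.017951998859643936, -3.247032642364502) 20.660139083862305
tilt [-0.0023  0.1051 -0.0435]
```

The tilt fit is contaminated, with a circle radius of 20.7 mm instead of 15. I'll repeat it on the bright rim only.

```bash
python3 - <<'E'
from h import *
d=cam('wrist');C=cloud(d);p,r,s=tool();b=d['pixels']
L=r.inv().apply((C-p).reshape(-1,3)).reshape(C.shape)
m=(L[...,0]<-.036)&(L[...,0]>-.052)&(abs(L[...,1])<.016)&(abs(L[...,2]+.002)<.018)&(b.min(2)>195)
print(m.sum())
for k in range(5):
  Q=L[m];A=np.c_[Q[:,1:],np.ones(len(Q))];c=np.linalg.lstsq(A,Q[:,0],rcond=None)[0]
  res=L[...,0]-(L[...,1]*c[0]+L[...,2]*c[1]+c[2]); m=m&(abs(res)<.0025)
print(m.sum(),c.round(4),np.std(res[m]));Q=L[m];print(cv2.minEnclosingCircle((Q[:,1:]*1000).astype(np.float32)),cv2.fitEllipse((Q[:,1:]*1000).astype(np.float32)))
# sides of tube: front face points tool -z side vs height
f=(abs(L[...,1])<.003)&(L[...,0]>-.042)&(L[...,0]<.014)&(L[...,2]<-.008)&(L[...,2]>-.03)
F=L[f];print(len(F),np.polyfit(F[:,0],F[:,2],1).round(4),F[:,0].min(),F[:,0].max())
E
```

```text
2787
2459 [-0.0018 -0.0131 -0.0408] 0.0008153442687953846
((-1.4208377599716187, -3.127549886703491), 15.320244789123535) ((-0.8865894675254822, -3.450662612915039), (25.158092498779297, 25.974773406982422), 176.5128631591797)
1123 [-0.0259 -0.0173] -0.041983390930380705 0.013950245332161493
```

The tilt is about 1°, which is fine. I'll lower it gently.

```bash
python3 -m creep '{"delta_pos": [[0.3,0.2,0],[0.6,0.25,0.1],[0.9,0.25,0.1],[0.9,0.25,0.1]], "dr": [[0,0,0],[0,0,0],[0,0,0],[0,0,0]]}';python3 -m creep '{"delta_pos": [[0.15,0,0],[0.25,0,0],[0.3,0,0]], "dr": [[0,0,0],[0,0,0],[0,0,0]]}'
```

```text
clock: 31.7
position: [0.6197, 0.0156, 0.0261]
ee_rot: [0.57, 0.418, 0.57, -0.419]
contact_force: [-0.1, -1.0, -1.6]
width: 0.0297
clock: 32.0
position: [0.6199, 0.0156, 0.0233]
ee_rot: [0.57, 0.419, 0.57, -0.419]
contact_force: [-0.5, 0.7, -1.5]
width: 0.0297
```

```bash
python3 -m creep '{"delta_pos": [[0.1,-0.1,0],[0.15,-0.15,0],[0.2,-0.15,0],[0.2,-0.15,0]], "dr": [[0,0,0],[0,0,0],[0,0,0],[0,0,0]]}';python3 -m creep '{"delta_pos": [[0.05,0,0],[0.1,0,0],[0.15,0,0]], "dr": [[0,0,0],[0,0,0],[0,0,0]]}'
```

```text
clock: 32.4
position: [0.6184, 0.0152, 0.0217]
ee_rot: [0.57, 0.419, 0.57, -0.419]
contact_force: [-1.7, -0.9, 3.0]
width: 0.0298
clock: 32.7
position: [0.6184, 0.0152, 0.0216]
ee_rot: [0.57, 0.419, 0.57, -0.418]
contact_force: [-5.2, 0.9, 13.6]
width: 0.0297
```

Contact: the foot is on the mat. I'll relax the pressure slightly, release and back straight up.

```bash
python3 -m creep '{"delta_pos": [[-0.1,0,0],[-0.15,0,0]], "dr": [[0,0,0],[0,0,0]]}';python3 -m creep '{"delta_pos": [[0,0,0],[0,0,0],[0,0,0],[0,0,0]], "dr": [[0,0,0],[0,0,0],[0,0,0],[0,0,0]]}' 0.2; python3 -m creep '{"delta_pos": [[-1,0,0],[-3,0,0],[-6,0,0],[-9,0,0],[-12,0,0],[-15,0,0],[-17,0,3],[-17,0,7],[-17,0,10],[-17,0,10]], "dr": [[0,0,0],[0,0,0],[0,0,0],[0,0,0],[0,0,0],[0,0,0],[0,0,0],[0,0,0],[0,0,0],[0,0,0]]}'
python3 rnd.py .617 .0175 .064 .03 w15.png
python3 - <<'E'
from h import *
delta([.40,.0,.25])
E
```

```text
clock: 32.9
position: [0.6186, 0.0152, 0.0217]
ee_rot: [0.57, 0.419, 0.57, -0.418]
contact_force: [-1.3, 0.0, 1.8]
width: 0.0295
clock: 33.3
position: [0.6185, 0.0152, 0.021]
ee_rot: [0.57, 0.419, 0.57, -0.419]
contact_force: [0.2, 0.2, -0.1]
width: 0.0517
clock: 34.3
position: [0.6498, -0.0844, 0.1922]
ee_rot: [0.57, 0.419, 0.568, -0.42]
contact_force: [0.2, 1.0, -0.1]
width: 0.0516
n 750 z 0.0635 mec [617.6  17.1] 15.2 rect [617.7  17. ] [28.9 29.5]
finger tip x max -0.0049 width 0.05121538412578384
dpos cm [ -5.84 -21.32 -15.22]
```

I've used all 16 picture views, so the last check is numerical, from the fixed cameras with the arm backed off.

```bash
python3 -m creep '{"delta_pos": [[-1,-2,-1],[-2,-5,-3],[-4,-9,-5],[-5.8,-13,-8],[-5.8,-16,-11],[-5.8,-19,-13],[-5.8,-21,-15],[-5.8,-21,-15]], "dr": [[0,0,0],[0,0,0],[0,0,0],[0,0,0],[0,0,0],[0,0,0],[0,0,0],[0,0,0]]}'
python3 -m creep '{"delta_pos": [[0,0,0],[0,0,0],[0,0,0]], "dr": [[0,0,0],[0,0,0],[0,0,0]]}'
python3 - <<'E'
from h import *
for c in('top','scene'):
  d=cam(c);C=cloud(d);print(c)
  for n,x,y,z,r in(('cap',.604,.172,.069,.03),('bearing',.604,.172,.049,.04),('block',.604,.172,.034,.07),('sleeve',.617,.017,.0635,.03),('socket',.381,.279,.037,.03),('turq',.374,-.233,.0595,.03),('green',.384,-.362,.0595,.03)):
    k=(abs(C[...,2]-z)<.005)&(np.hypot(C[...,0]-x,C[...,1]-y)<r);P=C[k]
    if len(P)>3:
      q=cv2.minAreaRect((P[:,:2]*1000).astype(np.float32));print(n,k.sum(),np.median(P[:,2]).round(4),np.round(q[0],1),np.round(q[1],1))
    else: print(n,'none')
  hsv=cv2.cvtColor(d['pixels'],cv2.COLOR_BGR2HSV);u=np.array([-.299,.954])
  P=C[(hsv[...,1]<60)&(hsv[...,2]>90)&(abs(C[...,0]-.632)<.08)&(abs(C[...,1]+.138)<.1)&(C[...,2]>.03)&(C[...,2]<.08)];a=P[:,:2]@u+.318
  print('axle z along',[(t.round(3),np.percentile(P[(a>t)&(a<t+.02),2],80).round(4)) for t in np.arange(-.08,.08,.02) if ((a>t)&(a<t+.02)).sum()>3])
E
```

```text
clock: 35.15
position: [0.3987, 0.0025, 0.2498]
ee_rot: [0.57, 0.418, 0.571, -0.418]
contact_force: [1.2, 0.4, -0.5]
width: 0.0513
clock: 35.45
position: [0.4041, -0.0002, 0.2493]
ee_rot: [0.57, 0.419, 0.57, -0.418]
contact_force: [-0.6, -0.5, 0.2]
width: 0.0514
top
cap 207 0.0692 [605.4 173.2] [36.1 37.9]
bearing 134 0.0479 [605.5 174. ] [51.2 49.2]
block 684 0.0333 [605.1 172.8] [79.9 80. ]
sleeve 73 0.0635 [619.8  18.4] [27.2 28. ]
socket 60 0.0369 [380.4 278.9] [23.9 24. ]
turq 74 0.059 [ 374.  -233.2] [28.2 27.8]
green 82 0.0582 [ 384.1 -362.7] [28.9 28.9]
axle z along [(np.float64(-0.08), np.float64(0.0515)), (np.float64(-0.06), np.float64(0.0495)), (np.float64(-0.04), np.float64(0.049)), (np.float64(-0.02), np.float64(0.0486)), (np.float64(0.0), np.float64(0.0487)), (np.float64(0.02), np.float64(0.0486)), (np.float64(0.04), np.float64(0.0477)), (np.float64(0.06), np.float64(0.0545))]
scene
cap 155 0.0702 [606.1 171.3] [36.6 33.1]
bearing 126 0.0488 [610.6 170.3] [50.1 42. ]
block 505 0.0338 [602.6 172.2] [78.9 85.5]
sleeve 78 0.064 [618.1  16.6] [26.5 29.2]
socket 51 0.0373 [380.8 278.3] [23.3 28. ]
turq 58 0.0601 [ 373.  -233.7] [28.7 26.1]
green 64 0.0599 [ 384.3 -361.2] [31.  27.5]
axle z along [(np.float64(-0.08), np.float64(0.0527)), (np.float64(-0.06), np.float64(0.0511)), (np.float64(-0.04), np.float64(0.0484)), (np.float64(-0.02), np.float64(0.0491)), (np.float64(0.0), np.float64(0.0491)), (np.float64(0.02), np.float64(0.0497)), (np.float64(0.04), np.float64(0.0537)), (np.float64(0.06), np.float64(0.0553))]
```

```bash
python3 -c "
from rig import manip
print(manip.sign_off())"
```

```text
the job is handed in; nothing more can be done
None
```

The kit is set out as asked and handed in at about 35.6 s of the 106 s allowed, with everything released and the arm well clear.

I did it in the order asked, and these are the last depth checks:

| Part | Result |
|---|---|
| Axle | Seated level, shaft top at about 0.049 m along its length (0.049 expected); hexagon head towards the block |
| Bearing | Flat on the block, within about 1 mm of its centre |
| Cap | About 1 mm off the bearing's centre |
| Sleeve | Upright at about (0.6176, 0.017), within about 1 mm of midway |
| Socket | Not moved |
| Green and turquoise tubes | Not moved |

- **Sleeve position:** the top camera put the sleeve about 3 mm from the mat centre. The wrist and scene cameras put it about 1 mm off, within the calibration error.
- **Bearing and cap position:** the scene camera gave offsets of several millimetres for both, but it sees only part of each from its low angle. I relied on the wrist and top views.
- **Last look:** I had used all 16 picture views, so the final check was by numbers only.

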